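Put the egg on show and close the display case until the catch clicks

ROBOT

A 7-joint arm with a two-finger parallel gripper is mounted at the origin on a cart in front of the work surface, level with it; the furniture and walls round the work are solid. World frame = base frame: x ahead of the robot, y to its left, z up, the work surface at z = 0. Lengths are in m, angles in degrees, forces in N, time in s.
With the tool pointing down it reaches from about 0.425 to 0.875 m from the base axis. Payload 4.7 kg.
Tool frame: the origin (TCP) lies at the very end of the fingers, on their centre line; the grasp point (between the pads) lies 19 mm behind it; z points along the fingers, y is the line along which they close (so a half turn about z gives the same grasp; the last joint's range is limited). The gripper opens to 87 mm and grips with 3 to 60 N. Pads are 19 mm wide; open, the fingers measure 117 mm over their backs; the gripper's body (75 mm by 190 mm) begins 51 mm behind the grasp point.
Start: joints at [-71.958, 18.392, -4.016, 83.108, 1.295, 78.541, -3.26], TCP at [0.193, 0.621, 0.223] pointing down, gripper open.
Joint ranges: [-163.93, 163.93], [-17.29, 119.83], [-79.2, 71.16], [3.27, 140.29], [-89.18, 269.18], [5.43, 117.66], [-154.24, 154.24]. Speed limits (degrees/s): [147.25, 147.25, 180, 180, 180, 180, 180].

INTERFACE

Orientations are given as [roll, pitch, yaw] about the fixed x, y, z axes, in that order (R = Rz(yaw) Ry(pitch) Rx(roll)).
In Python, from cell import get_obs, read_camera, sign_off, silhouettes gives the robot as it stands.
- The arm moves only by the tool play_rows, never from a script. Its argument "steps" is a list that holds one entry, the list of rows, each a list of 7 numbers: the shift along the tool's x, y, z in m, then the turn, a rotation vector about the tool's x, y, z in rad, then the finger opening in m, from 0 to 0.087. A call has 1 to 12 rows; each row shifts and turns the commanded pose from where the row before left it, along the tool's axes as they then stand; what a row does not reach is not made up. A row lasts 1/10 s, in which the tool goes at most 50 mm and 8.59 degrees, less where a joint would pass 70% of its speed; a pose out of reach is approached as far as the arm can. A call is refused whole if a number of a shift passes 0.05 or a number of a turn 0.15, either way. A call with a gripper value outside its range is refused whole. The fingers move at their own pace and stop on an object; "force" is the grip in N (left out, the last holds). Time passes only in rows, so rows that do not move let the fingers close. It gives the time, the measured TCP pose, the force, the opening and the grip force at its end, in the units of the state.
- get_obs(): the state, without advancing time (a new reading comes with each control period).
- read_camera(name): name is "scene" or "top"; returns a dict with "frame" (480x640x3 uint8, red, green, blue), "intrinsics" (3x3 intrinsics, pixels), "view" (4x4, takes a point from world to camera coordinates). Camera axes: x right, y up, looking along -z (the intrinsics and any distortion apply to the point x, -y, -z); pixel columns grow to the right and rows downward; lengths in m; the calibration is good to about 2 mm. A picture is of the moment at which its call begins. There is no depth.
- sign_off(): hands the job in; it is judged then, once.
Trained networks look in the newest picture that a camera, given by its name, has taken for a name from the list of things; names that differ only in an ending like _2 or _b are one class to them, and where a whole thing is asked for, a point or a joint stands for the part that bears it (a point fixed in the world has none). Each returns a list of dicts, best first, with "p" (0 to 1); they miss things now and then, are a little off and sometimes report something else, mostly with a low value. They report only what shows in the picture. A call takes as long as a camera call. They do not tell look-alikes from the thing itself.
- silhouettes(camera, name): "pixels" (480x640 bool, what is visible of it) and "extent" ([left, top, right, bottom] in pixels, round what is visible of it).
The state is a dict: "time_s": time; "qpos": joint angles; "joint_velocities": joint speeds; "effort": joint torques, N m; "tool_pos": TCP position; "tool_rot": TCP orientation; "force": force on the tool from outside, world axes, zero at the start; "wrist_torque": the same for the moment, N m; "grip_width": finger opening in m; "grasp_force": force on a finger pad.
Only numpy, scipy, OpenCV 4.12 (cv2) and the standard library are available. Lean on these libraries where they do the work, as an engineer would, in place of code of your own. Each camera call takes 0.05 s, during which the arm holds its last target. There are 200 camera calls.

TASK

Stand the drizzled chocolate egg from the table upright in the empty round well of the display case, right down on its floor. Then slide the clear guard shut over it and press it home gently, feeling for the catch, until it clicks and the guard stays shut by itself. Do not slam or force the guard against the catch, do not let it strike the egg, and leave the other things on the table where they are.

Things in the scene. Friction and masses are not known exactly. Their poses are not given: they have to be found in the camera images.
- case: display case, 376 mm along its y by 200 along its x, dark wooden base, clear walls with brass rails up to 97 mm high; origin at the centre of its underside, z up. The guard opens along the case's +y (the robot's left at yaw 0), where a fixed pane covers the left bay; it shuts along -y. Fixed to the table.
- egg_centre (a point): centre, half-way up, of the dark chocolate egg with white drizzle that stands on the table on its flat end. 56 mm wide at 20 to 35 mm above its base, narrower above, 65 mm tall, about 60 g; its base lies 32.5 mm below this point. z axis up.
- well (a point): centre of the floor of the round well, 10 mm above the table, in the white insert of the case's right bay; axes as the case. Well 57 mm wide, 9 mm deep, rim bevelled (insert top 19 mm above the table); the seated egg passes about 9 mm under the guard. The bay is open 180 mm along x and at least 135 mm along y with the guard parked.
- guard_grip (a point): centre of the dark wooden grip bar standing across the sliding guard: 110 mm along the case's x, 12 mm thick along y, foot 90 mm and top 116.5 mm above the table (the flat clear pane lies under it), 40 mm or more free on both sides. Axes as the case; it moves along the case's y only: at opening - 0.045 m in the case's frame, 0.10 to 0.127 when parked.
- catch: steel bracket with the black catch unit on the case's -y end, reaching 67 mm past it; origin and axes as the case. Last 32 mm before the latched place: a sprung plunger pushes back 2 to 3 N; last 14 to 5 mm: a steel roller must be ridden over, 7 to 10 N of push in all; then click, the push falls to 2 to 4 N; 2 mm on, a rubber buffer, 10 N/mm. More than 18 N from the guard damages it.
- guard: sliding guard, clear pane 168 x 180 mm in a brass frame; origin at table height, axes as the case: its y in the case's frame is the opening. Rail drag about 1.2 N. The catch unit is set differently on each case: the latched guard rests at an opening anywhere from -13 to +14 mm; let go before the click, it is driven back to 19 mm or more (some 30 mm from its latched place).
- egg: the egg itself; origin at the centre of its flat base, z axis up through its tip.
- spool: spool of red ribbon, 53 mm wide, 22 mm tall, standing loose on the table; a bystander. Origin under its centre.
- tin: round green cocoa tin, 64 mm wide and tall, standing loose on the table; a bystander. Origin under its centre.
Not all that is in view belongs to the job. Several things look just like the egg: the one meant starts farthest to the robot's left.

How it is judged (in metres and radians):
On the way:
1. the egg stands upright on the floor of the well, let go, while the guard is still open (horizontal distance between egg and well below 0.007 m and z of egg in the frame of well below 0.004 m and angle between egg's own z axis and vertical below 0.15 rad and contact force between the fingers and egg below 0.05 N and y of guard in the frame of case above 0.1 m), for 0.2 s.
At the end, for the whole second after the job is handed in: The guard is held shut by its catch and at rest (opening under 16 mm, which it keeps only if the catch has clicked), and the egg stands upright (within 0.15 rad) and still on the floor of the well (within 7 mm of its centre) (y of guard in the frame of case below 0.016 m and linear speed of guard below 0.005 m/s and horizontal distance between egg and well below 0.007 m and z of egg in the frame of well below 0.004 m and angle between egg's own z axis and vertical below 0.15 rad and linear speed of egg below 0.02 m/s); the robot touches nothing.
It fails at once if the guard is forced or slammed against the catch (more than 18 N) (contact force between guard and catch above 18 N).
It fails at once if the guard strikes the egg (contact force between guard and egg above 1 N).
It fails at once if the ribbon spool or the cocoa tin is knocked out of place (distance of any of spool, tin from where it was at the start of the episode above 0.02 m).
It also fails if it takes over 72 s, if anything falls off the work surface, if the arm or the gripper's body presses on something with over 40 N, if the wrist force passes 120 N, or if a joint passes its speed limit or range.

## Working session

There is one attempt and no reset: what is moved stays moved. The work goes in short steps, Python scripts to look and compute and a tool call to move; the robot and the scene stay as the last step left them, time stands still between calls to the robot, and variables do not carry over. Pictures are saved under pics/ and viewed, at most 10 in all, crops included, and the job is handed in when it is done.

Besides the shell and the picture viewer there is one more tool, called after "Emit:" as name(argument=value, ...) on one line, values as JSON. play_rows: Moves the arm, as the interface text tells. Its arguments: {"type":"object","properties":{"steps":{"type":"array","items":{"type":"array","items":{"type":"array","items":{"type":"number"}}}},"force":{"type":"number"}},"required":["steps"]}

```bash
mkdir -p pics
cat > h.py <<'E'
import numpy as np, cv2
from cell import *
def cam(n):
    c=read_camera(n); return c
def ray(c,uv):
    K=np.array(c["intrinsics"]);V=np.array(c["view"])
    p=np.linalg.inv(K)@[uv[0],uv[1],1]; d=V[:3,:3].T@np.array([p[0],-p[1],-p[2]])
    o=-V[:3,:3].T@V[:3,3]; return o,d
def onz(c,uv,z):
    o,d=ray(c,uv); return o+d*(z-o[2])/d[2]
def proj(c,P):
    K=np.array(c["intrinsics"]);V=np.array(c["view"])
    q=V[:3,:3]@np.array(P)+V[:3,3]; p=K@[q[0],-q[1],-q[2]]; return p[:2]/p[2]
E
python3 - <<'E'
from h import *
s=get_obs(); print({k:np.round(s[k],3) for k in("time_s","tool_pos","tool_rot","force","grip_width")})
for n in("top","scene"):
    c=cam(n); cv2.imwrite(f"pics/{n}0.png",c["frame"][:,:,::-1]); print(n,np.round(c["view"],3).tolist(),np.round(c["intrinsics"],1).tolist())
    for o in("egg","case","guard_grip","guard","catch","spool","tin"):
        for r in silhouettes(n,o): 
            e=r["extent"]; print(o,round(r["p"],2),np.round(e,0), np.round(onz(c,((e[0]+e[2])/2,(e[1]+e[3])/2),0.03),3))
E
```

```text
{'time_s': np.float64(0.0), 'tool_pos': array([0.192, 0.62 , 0.221]), 'tool_rot': array([-1.79888e+02,  7.00000e-03,  1.62768e+02]), 'force': array([-0.205, -1.227,  1.047]), 'grip_width': np.float64(0.087)}
top [[-0.002, -1.0, -0.009, -0.258], [0.986, -0.004, 0.164, -0.521], [-0.164, -0.009, 0.986, -1.266], [0.0, 0.0, 0.0, 1.0]] [[464.9, 0.0, 320.3], [0.0, 464.9, 241.3], [0.0, 0.0, 1.0]]
egg 0.76 [378. 220. 397. 241.] [ 0.553 -0.451  0.03 ]
egg 0.75 [336. 210. 353. 232.] [ 0.581 -0.329  0.03 ]
egg 0.65 [471. 284. 490. 305.] [ 0.371 -0.703  0.03 ]
case 0.98 [ 96. 176. 263. 263.] [0.587 0.145 0.03 ]
guard_grip 0.68 [110. 176. 193. 246.] [0.612 0.227 0.03 ]
guard 0.77 [109. 177. 193. 248.] [0.609 0.227 0.03 ]
catch 0.8 [231. 212. 264. 253.] [ 0.549 -0.05   0.03 ]
catch 0.39 [ 96. 177. 262. 262.] [0.588 0.146 0.03 ]
spool 0.75 [363. 256. 381. 277.] [ 0.451 -0.405  0.03 ]
tin 0.59 [309. 249. 337. 271.] [ 0.469 -0.266  0.03 ]
tin 0.37 [231. 212. 262. 252.] [ 0.551 -0.048  0.03 ]
scene [[0.704, -0.71, 0.007, -0.543], [0.515, 0.517, 0.684, -0.166], [-0.49, -0.478, 0.729, -1.405], [0.0, 0.0, 0.0, 1.0]] [[583.8, 0.0, 321.1], [0.0, 583.8, 230.6], [0.0, 0.0, 1.0]]
egg 0.92 [350. 226. 373. 250.] [ 0.583 -0.336  0.03 ]
egg 0.82 [382. 255. 403. 280.] [ 0.562 -0.456  0.03 ]
egg 0.65 [416. 367. 440. 400.] [ 0.373 -0.712  0.03 ]
case 0.67 [176.  93. 308. 203.] [0.601 0.165 0.03 ]
case 0.6 [186. 101. 272. 155.] [0.636 0.269 0.03 ]
guard_grip 0.6 [186. 100. 270. 154.] [0.636 0.273 0.03 ]
catch 0.71 [257. 164. 303. 202.] [ 0.575 -0.031  0.03 ]
spool 0.69 [342. 274. 361. 297.] [ 0.449 -0.422  0.03 ]
tin 0.67 [301. 229. 326. 265.] [ 0.472 -0.27   0.03 ]
tin 0.45 [348. 226. 372. 252.] [ 0.578 -0.335  0.03 ]
```

Run:
```python
import cv2
a=cv2.imread("pics/top0.png")[150:320,70:510]
cv2.imwrite("pics/top0c.png",cv2.resize(a,None,fx=1.8,fy=1.8,interpolation=3))
a=cv2.imread("pics/top0.png")[165:275,85:275]
b=cv2.imread("pics/scene0.png")[80:220,160:420]
cv2.imwrite("pics/c2.png",cv2.resize(a,None,fx=4,fy=4,interpolation=3))
cv2.imwrite("pics/s2.png",cv2.resize(b,None,fx=3,fy=3,interpolation=3))
```

```text
(no output)
```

View pics/top0c.png

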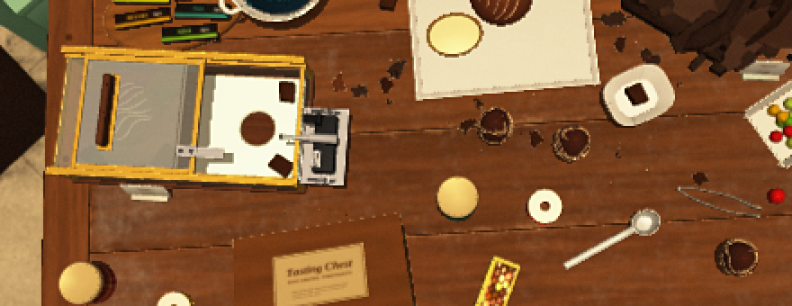

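View pics/c2.png

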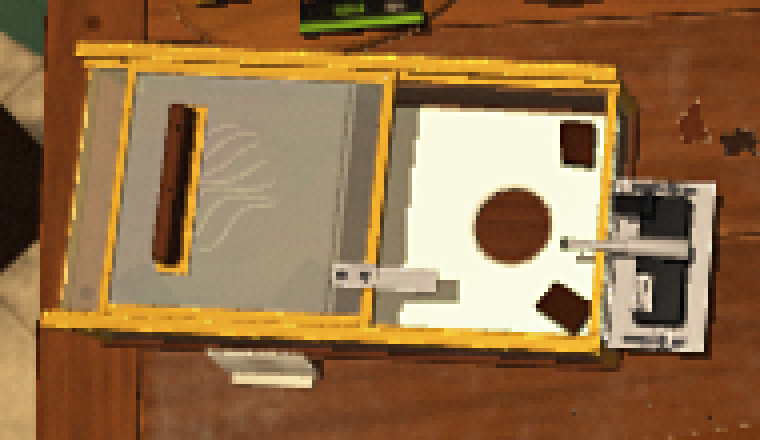

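View pics/s2.png

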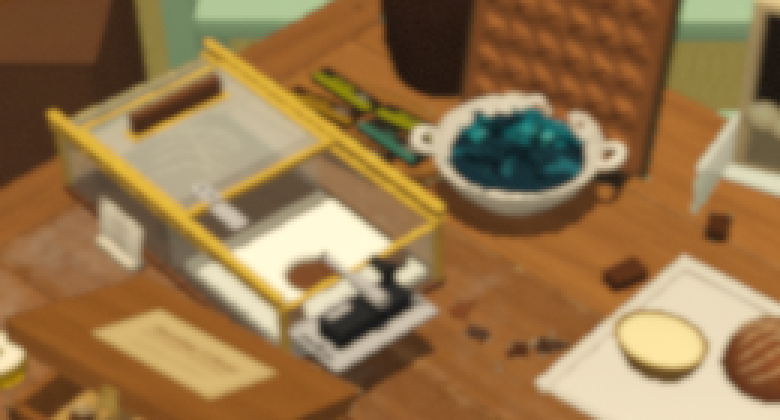

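The top view shows the case with the guard parked left and the bare well at about (213, 221). The catch is at (250, 230). The leftmost egg is at (345, 221), with the tin at (323, 260) and the spool at (372, 266) well clear of it. Now I'll refine those positions.

```bash
cat > m.py <<'E'
from h import *
from scipy.optimize import least_squares
C={n:cam(n) for n in("top","scene")}
for n,c in C.items(): print(n,"origin",np.round(ray(c,(0,0))[0],3))
# egg: model of revolution, fit bbox/centroid of masks in both cams
prof=[(0,.019),(.006,.024),(.02,.028),(.035,.028),(.047,.024),(.056,.017),(.062,.009),(.065,.0)]
t=np.linspace(0,2*np.pi,40)
pts=np.array([(r*np.cos(a),r*np.sin(a),z) for z,r in prof for a in t])
obs={}
for n in C:
    best=[r for r in silhouettes(n,"egg") if r["p"]>.4]
    r=max(best,key=lambda r:onz(C[n],((r["extent"][0]+r["extent"][2])/2,(r["extent"][1]+r["extent"][3])/2),.03)[1])
    m=r["pixels"]; ys,xs=np.nonzero(m); obs[n]=(xs.mean(),ys.mean()); print(n,"egg",r["extent"],len(xs),np.round(obs[n],1))
def cen(c,x,y):
    q=np.array([proj(c,p+[x,y,0]) for p in pts],np.float32); h=cv2.convexHull(q); M=cv2.moments(h); return np.array([M["m10"],M["m01"]])/M["m00"],M["m00"]
for use in (["top"],["scene"],["top","scene"]):
    s=least_squares(lambda v:np.concatenate([cen(C[n],*v)[0]-obs[n] for n in use]),[.58,-.33]); print("egg",use,np.round(s.x,4),"res",np.round(s.fun,2),[round(cen(C[n],*s.x)[1]) for n in use])
# well
for n,g in(("top",(213,221)),("scene",(160+317/3,80+270/3))):
    f=C[n]["frame"]; x,y=int(g[0]),int(g[1]); g0=cv2.cvtColor(f,cv2.COLOR_RGB2GRAY)
    m=(g0<150).astype(np.uint8); k,l,st,ce=cv2.connectedComponentsWithStats(m,connectivity=4); i=l[y,x]
    print(n,"well",st[i],ce[i],[np.round(onz(C[n],ce[i],z),4) for z in(.01,.019)])
# rails on top: yaw from gold mask
f=C["top"]["frame"]; hsv=cv2.cvtColor(f,cv2.COLOR_RGB2HSV)
gold=cv2.inRange(hsv,(18,130,150),(32,255,255)); gold[:160]=0; gold[275:]=0; gold[:,:90]=0; gold[:,275:]=0
for (r0,r1) in((170,190),(240,258)):
    P=[]
    for x in range(110,236):
        ys=np.nonzero(gold[r0:r1,x])[0]
        if len(ys): P.append(onz(C["top"],(x,r0+np.median(ys)),.097)[:2])
    P=np.array(P,np.float32); v=cv2.fitLine(P,cv2.DIST_HUBER,0,.01,.01).ravel(); print("rail",v, "yaw",np.degrees(np.arctan2(-v[0]*np.sign(v[1]),abs(v[1]))),P.min(0),P.max(0))
for n in("top","scene"):
  for r in silhouettes(n,"guard_grip")[:1]:
    print(n,"grip",r["p"],r["extent"],int(r["pixels"].sum()))
print("bar top", [np.round(onz(C["top"],(85+a/4,165+b/4),.1165),4) for a,b in((183,106),(172,265))])
E
python3 m.py
```

```text
top origin [ 0.306 -0.271  1.332]
scene origin [-0.221 -0.972  1.142]
top egg [335.2, 207.2, 353.3, 231.6] 307 [345.  219.6]
scene egg [301.7, 231.8, 326.8, 265.1] 730 [312.9 246.7]
egg ['top'] [ 0.5855 -0.3298] res [ 0. -0.] [315]
egg ['scene'] [ 0.4735 -0.2663] res [0. 0.] [441]
egg ['top', 'scene'] [ 0.531  -0.3021] res [-9.51 18.8  25.72 -4.44] [316, 435]
top well [204 212  19  19 287] [212.77351916 221.05923345] [array([0.5867, 0.0539, 0.01  ]), array([0.5848, 0.0517, 0.019 ])]
scene well [256 166  18  11 125] [263.456 170.856] [array([0.5908, 0.0585, 0.01  ]), array([0.5843, 0.0503, 0.019 ])]
rail [0.03875913 0.99924856 0.6813708  0.15108094] yaw -2.221291 [ 0.67243195 -0.02508035] [0.6924937 0.3218363]
rail [0.0666342  0.99777746 0.49662712 0.13345338] yaw -3.8206894 [ 0.48720714 -0.02726713] [0.5088897 0.3086959]
top grip 0.56 [110.0, 179.4, 195.7, 245.7] 4542
scene grip 0.75 [190.6, 101.3, 270.5, 157.5] 2411
bar top [array([0.6468, 0.2533, 0.1165]), array([0.5373, 0.2536, 0.1165])]
```

```bash
cat > m2.py <<'E'
from h import *
C={n:cam(n) for n in("top","scene")}
P=[(78,50),(617,75),(42,320),(600,345)]
Q=[onz(C["top"],(85+a/4,165+b/4),.097)[:2] for a,b in P]; print("top corners",np.round(Q,3).tolist())
S=[(208,42),(442,212),(52,113),(287,305)]
Q=[onz(C["scene"],(160+a/3,80+b/3),.097)[:2] for a,b in S]; print("scene corners",np.round(Q,3).tolist())
T=[(133,123),(222,78)]
print("bar scene",[np.round(onz(C["scene"],(160+a/3,80+b/3),.1165),3).tolist() for a,b in T])
print([ (round(r["p"],2),np.round(r["extent"],1).tolist(),np.round([np.nonzero(r["pixels"])[1].mean(),np.nonzero(r["pixels"])[0].mean()],1).tolist()) for r in silhouettes("scene","egg")])
print("egg centre predicted in scene",proj(C["scene"],(.5855,-.3298,.031)), "top",proj(C["top"],(.5855,-.3298,.031)))
f=cv2.resize(C["top"]["frame"][165:275,85:275],None,fx=4,fy=4,interpolation=2)[:,:,::-1].copy()
def case(cx,cy,yaw):
    y=np.radians(yaw); R=np.array([[np.cos(y),-np.sin(y)],[np.sin(y),np.cos(y)]])
    def d(p,q,z,col):
        a=[(proj(C["top"],[*(R@np.array(v)+[cx,cy]),z])-[85,165])*4+1.5 for v in(p,q)]
        cv2.line(f,*[tuple(int(k) for k in v) for v in a],col,1)
    c=[(-.1,-.188),(.1,-.188),(.1,.188),(-.1,.188)]
    for i in range(4): d(c[i],c[(i+1)%4],.097,(255,0,0)); d(c[i],c[(i+1)%4],0,(0,255,0))
import sys
a=list(map(float,sys.argv[1:4])); case(*a); cv2.imwrite("pics/ov%s.png"%sys.argv[4],f)
E
python3 m2.py .588 .145 -2.5 1
```

```text
top corners [[0.693, 0.337], [0.673, -0.037], [0.504, 0.348], [0.485, -0.03]]
scene corners [[0.695, 0.33], [0.673, -0.043], [0.506, 0.342], [0.485, -0.039]]
bar scene [[0.538, 0.249, 0.117], [0.648, 0.246, 0.117]]
[(0.85, [412.1, 366.7, 438.2, 394.7], [426.7, 381.0]), (0.83, [381.5, 258.2, 404.5, 281.3], [390.5, 268.1]), (0.74, [353.0, 226.1, 373.3, 248.0], [362.2, 236.7])]
egg centre predicted in scene [360.84874624 235.78773242] top [345.01872681 219.38668567]
```

View pics/ov1.png

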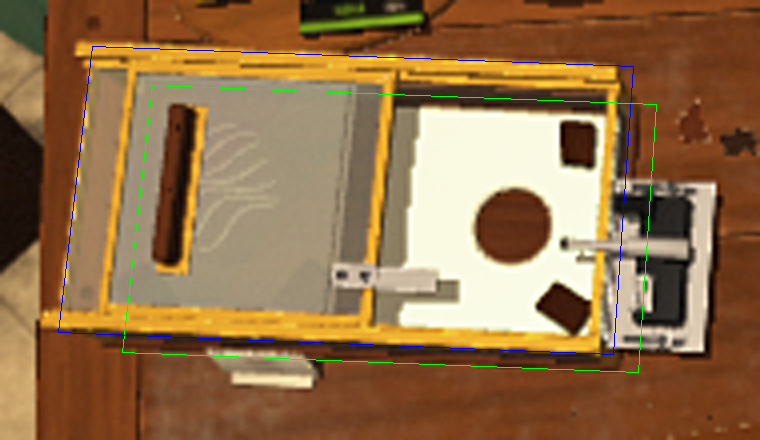

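Measured positions:
- **Case:** yaw is about -3°, centre (0.589, 0.151).
- **Well:** (0.585, 0.052).
- **Egg:** (0.585, -0.331).

The overlay confirms the case size, about 190 by 375 mm at the rails. I'll turn the tool to yaw 87 first, so that tool x is case +y and tool y is case +x.

Emit:
play_rows(steps=[[[0,0,0,0,0,0.147,0.087],[0,0,0,0,0,0.147,0.087],[0,0,0,0,0,0.147,0.087],[0,0,0,0,0,0.147,0.087],[0,0,0,0,0,0.147,0.087],[0,0,0,0,0,0.147,0.087],[0,0,0,0,0,0.147,0.087],[0,0,0,0,0,0.147,0.087],[0,0,0,0,0,0.147,0.087],[0,0,0,0,0,0,0.087]]])

```text
time_s: 2.25
tool_pos: [0.1926, 0.6208, 0.2226]
tool_rot: [180.0, 0.0, 86.9]
force: [-0.9, -0.2, -0.2]
grip_width: 0.0873
grasp_force: 0.0
```

Emit:
play_rows(steps=[[[-0.03,0.036,0,0,0,0,0.087],[-0.03,0.036,0,0,0,0,0.087],[-0.03,0.036,0,0,0,0,0.087],[-0.03,0.036,0,0,0,0,0.087],[-0.03,0.036,0,0,0,0,0.087],[-0.03,0.036,0,0,0,0,0.087],[-0.03,0.036,0,0,0,0,0.087],[-0.03,0.036,0,0,0,0,0.087],[-0.03,0.036,0,0,0,0,0.087],[-0.03,0.036,0,0,0,0,0.087],[-0.03,0.036,0,0,0,0,0.087],[-0.03,0.036,0,0,0,0,0.087]]])

```text
time_s: 3.45
tool_pos: [0.6061, 0.2372, 0.2228]
tool_rot: [180.0, -0.0, 87.2]
force: [-0.3, 0.8, 0.8]
grip_width: 0.0872
grasp_force: 0.0
```

Emit:
play_rows(steps=[[[-0.04,0,0,0,0,0,0.087],[-0.045,0,0,0,0,0,0.087],[-0.045,0,0,0,0,0,0.087],[-0.045,0,0,0,0,0,0.087],[-0.045,0,0,0,0,0,0.087],[-0.045,0,0,0,0,0,0.087],[-0.045,0,0,0,0,0,0.087],[-0.045,0,0,0,0,0,0.087],[-0.045,0,0,0,0,0,0.087],[-0.045,0,0,0,0,0,0.087],[-0.03,0,0,0,0,0,0.087],[0,0,0,0,0,0,0.087]]])

```text
time_s: 4.65
tool_pos: [0.5776, -0.2427, 0.2229]
tool_rot: [-180.0, 0.2, 86.7]
force: [-0.2, -1.2, -0.1]
grip_width: 0.0866
grasp_force: 0.0
```

Emit:
play_rows(steps=[[[-0.04,0.006,0,0,0,0,0.087],[-0.04,0.006,0,0,0,0,0.087],[-0.008,0,0.03,0,0,0,0.087],[0,0,0.045,0,0,0,0.087],[0,0,0.045,0,0,0,0.087],[0,0,0,0,0,0,0.087],[0,0,0,0,0,0,0.087]]])

```text
time_s: 5.35
tool_pos: [0.5874, -0.3235, 0.1028]
tool_rot: [-179.9, -0.0, 87.1]
force: [-0.1, -0.4, 1.3]
grip_width: 0.0868
grasp_force: 0.0
```

Run:
```python
from h import *
o=[]
for n in("top","scene"):
    c=cam(n); u=proj(c,(.585,-.331,.05)); x,y=int(u[0]),int(u[1])
    o.append(cv2.resize(c["frame"][y-45:y+45,x-45:x+45,::-1],None,fx=4.4,fy=4.4,interpolation=2))
cv2.imwrite("pics/g1.png",np.hstack(o)); print(get_obs()["tool_pos"])
```

```text
[ 0.58894843 -0.32501806  0.1056472 ]
```

View pics/g1.png

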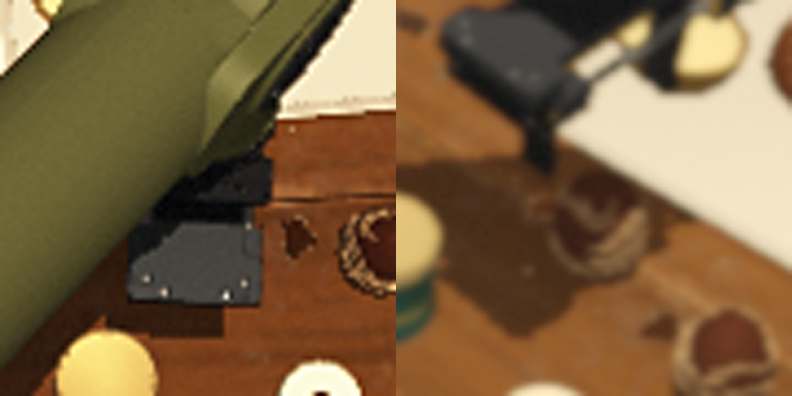

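Emit:
play_rows(steps=[[[-0.006,-0.003,0.02,0,0,0,0.087],[0,0,0.03,0,0,0,0.087],[0,0,0.02,0,0,0,0.087],[0,0,0.012,0,0,0,0.087],[0,0,0,0,0,0,0.087],[0,0,0,0,0,0,0.087]]])

```text
time_s: 6.05
tool_pos: [0.5851, -0.3309, 0.0225]
tool_rot: [179.8, 0.1, 87.0]
force: [-0.4, 0.2, 0.7]
grip_width: 0.0869
grasp_force: 0.0
```

Run:
```python
from h import *
P=[]
for i in range(6): cam("scene"); P.append(get_obs()["tool_pos"])
print(np.round(P,4))
```

```text
[[ 0.5852 -0.331   0.0227]
 [ 0.5851 -0.331   0.0226]
 [ 0.5849 -0.3308  0.0224]
 [ 0.5847 -0.3307  0.0221]
 [ 0.5845 -0.3306  0.0217]
 [ 0.5843 -0.3305  0.0214]]
```

Emit:
play_rows(force=10, steps=[[[0,0,0,0,0,0,0.07],[0,0,0,0,0,0,0.06],[0,0,0,0,0,0,0.05],[0,0,0,0,0,0,0.045],[0,0,0,0,0,0,0.045],[0,0,0,0,0,0,0.045],[0,0,0,0,0,0,0.045],[0,0,0,0,0,0,0.045]]])

```text
time_s: 7.15
tool_pos: [0.5839, -0.3302, 0.0206]
tool_rot: [180.0, -0.0, 87.0]
force: [0.4, -0.1, -0.4]
grip_width: 0.0545
grasp_force: 10.0
```

Run:
```python
from h import *
c=cam("scene"); s=get_obs(); print(s["grip_width"],s["grasp_force"],s["tool_pos"])
u=proj(c,(.585,-.331,.05)); x,y=int(u[0]),int(u[1])
cv2.imwrite("pics/g2.png",cv2.resize(c["frame"][y-45:y+45,x-45:x+45,::-1],None,fx=5,fy=5,interpolation=2))
```

```text
0.05446573669809653 10.00014350633137 [ 0.58389226 -0.33019052  0.02057192]
```

View pics/g2.png

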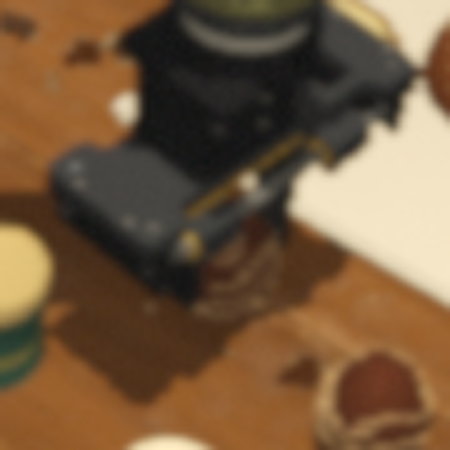

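Emit:
play_rows(steps=[[[0,0,-0.01,0,0,0,0.045],[0,0,-0.03,0,0,0,0.045],[0,0,-0.04,0,0,0,0.045],[0,0,-0.04,0,0,0,0.045],[0,0,-0.04,0,0,0,0.045],[0.01,0,-0.01,0,0,0,0.045],[0.025,0,0,0,0,0,0.045],[0.035,-0.003,0,0,0,0,0.045],[0.04,-0.004,0,0,0,0,0.045],[0.04,-0.004,0,0,0,0,0.045],[0.04,-0.004,0,0,0,0,0.045],[0.04,-0.004,0,0,0,0,0.045]]])

```text
time_s: 8.4
tool_pos: [0.5761, -0.0976, 0.1903]
tool_rot: [-180.0, -0.0, 87.0]
force: [0.8, 0.1, -0.7]
grip_width: 0.0548
grasp_force: 10.0
```

Emit:
play_rows(steps=[[[0.04,0,0,0,0,0,0.045],[0.04,0,0,0,0,0,0.045],[0.035,0,0,0,0,0,0.045],[0.025,0,0,0,0,0,0.045],[0.012,0,0,0,0,0,0.045],[0,0,0,0,0,0,0.045],[0,0,0,0,0,0,0.045],[0,0,0,0,0,0,0.045],[0,0,0,0,0,0,0.045],[0,0,0,0,0,0,0.045]]])

```text
time_s: 9.4
tool_pos: [0.5851, 0.051, 0.1906]
tool_rot: [180.0, 0.0, 86.9]
force: [0.7, 1.3, 0.1]
grip_width: 0.0545
grasp_force: 10.0
```

Run:
```python
from h import *
for i in range(3): c=cam("scene"); s=get_obs(); print(np.round(s["tool_pos"],4),s["tool_rot"],s["grip_width"],s["grasp_force"],s["force"])
```

```text
[0.5851 0.0513 0.1906] [ 1.79993955e+02 -8.05896644e-04  8.68814683e+01] 0.0541120331425003 9.999973323137965 [-0.43493405  0.05526501 -1.03045443]
[0.5851 0.0516 0.1906] [ 1.79991550e+02 -1.68151417e-03  8.69075859e+01] 0.054263410132788625 9.999979237181833 [-0.08966939  0.53413754  0.45274042]
[0.5851 0.0518 0.1906] [ 1.79993071e+02 -2.77388520e-03  8.69292112e+01] 0.05495853947846429 9.999923910072539 [ 0.1456837   0.10963788 -0.71838883]
```

Emit:
play_rows(steps=[[[0.0005,0,0.03,0,0,0,0.045],[0,0,0.04,0,0,0,0.045],[0,0,0.035,0,0,0,0.045],[0,0,0.025,0,0,0,0.045],[0,0,0.01,0,0,0,0.045],[0,0,0,0,0,0,0.045],[0,0,0,0,0,0,0.045],[0,0,0,0,0,0,0.045]]])

```text
time_s: 10.35
tool_pos: [0.5866, 0.0529, 0.0524]
tool_rot: [179.8, -0.1, 87.0]
force: [0.6, -0.1, 0.6]
grip_width: 0.0542
grasp_force: 10.0
```

Run:
```python
from h import *
o=[]
for n in("top","scene"):
    c=cam(n); u=proj(c,(.585,.052,.03)); x,y=int(u[0]),int(u[1])
    o.append(cv2.resize(c["frame"][y-40:y+40,x-40:x+40,::-1],None,fx=5,fy=5,interpolation=2))
cv2.imwrite("pics/p1.png",np.hstack(o)); s=get_obs();print(np.round(s["tool_pos"],4),s["force"])
```

```text
[0.5862 0.0529 0.0521] [-0.1238622   0.02553345  0.60250364]
```

View pics/p1.png

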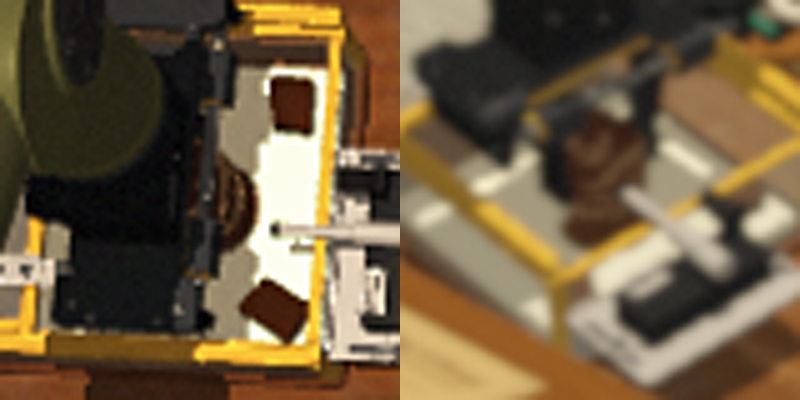

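The egg hangs over the well, with the well rim visible just below it in the scene crop at about (600, 230). Lowering in small steps.

Emit:
play_rows(steps=[[[0,0,0.004,0,0,0,0.045],[0,0,0.004,0,0,0,0.045],[0,0,0.003,0,0,0,0.045],[0,0,0,0,0,0,0.045],[0,0,0,0,0,0,0.045],[0,0,0,0,0,0,0.045],[0,0,0,0,0,0,0.045]]])

```text
time_s: 11.15
tool_pos: [0.5852, 0.0528, 0.0397]
tool_rot: [180.0, -0.0, 87.0]
force: [-0.1, -0.4, -0.3]
grip_width: 0.0543
grasp_force: 10.0
```

Emit:
play_rows(steps=[[[0,0,0.001,0,0,0,0.045],[0,0,0.001,0,0,0,0.045],[0,0,0.001,0,0,0,0.045],[0,0,0,0,0,0,0.045],[0,0,0,0,0,0,0.045],[0,0,0,0,0,0,0.045]]])

```text
time_s: 11.75
tool_pos: [0.5851, 0.0527, 0.0366]
tool_rot: [180.0, -0.0, 87.0]
force: [0.3, -0.2, -0.2]
grip_width: 0.0542
grasp_force: 10.0
```

Emit:
play_rows(steps=[[[0,0,0.001,0,0,0,0.045],[0,0,0.001,0,0,0,0.045],[0,0,0.001,0,0,0,0.045],[0,0,0,0,0,0,0.045],[0,0,0,0,0,0,0.045],[0,0,0,0,0,0,0.045]]])

```text
time_s: 12.35
tool_pos: [0.5851, 0.0528, 0.0336]
tool_rot: [180.0, -0.0, 87.0]
force: [-0.6, -0.7, -1.8]
grip_width: 0.0547
grasp_force: 10.0
```

Emit:
play_rows(steps=[[[0,0,0.001,0,0,0,0.045],[0,0,0.001,0,0,0,0.045],[0,0,0.0005,0,0,0,0.045],[0,0,0,0,0,0,0.045],[0,0,0,0,0,0,0.045]]])

```text
time_s: 12.85
tool_pos: [0.5851, 0.0528, 0.031]
tool_rot: [180.0, -0.0, 87.0]
force: [-0.1, -0.5, -1.1]
grip_width: 0.0548
grasp_force: 10.0
```

Emit:
play_rows(steps=[[[0,0,0.0005,0,0,0,0.045],[0,0,0,0,0,0,0.045],[0,0,0,0,0,0,0.057],[0,0,0,0,0,0,0.062],[0,0,0,0,0,0,0.072],[0,0,0,0,0,0,0.08],[0,0,0,0,0,0,0.08],[0,0,-0.01,0,0,0,0.08],[0,0,-0.03,0,0,0,0.08],[0,0,-0.04,0,0,0,0.08],[0,0,-0.045,0,0,0,0.08],[0,0,-0.045,0,0,0,0.08]]])

```text
time_s: 14.05
tool_pos: [0.5848, 0.0525, 0.203]
tool_rot: [180.0, -0.0, 86.9]
force: [1.0, 0.6, -0.7]
grip_width: 0.0799
grasp_force: 0.0
```

Emit:
play_rows(steps=[[[0.03,0,-0.01,0,0,0,0.04],[0.045,0,0,0,0,0,0],[0.045,0,0,0,0,0,0],[0.045,0,0,0,0,0,0],[0.045,0,0,0,0,0,0],[0.03,0,0,0,0,0,0],[0.01,0,0,0,0,0,0],[0,0,0,0,0,0,0],[0,0,0,0,0,0,0],[0,0,0,0,0,0,0]]])

```text
time_s: 15.05
tool_pos: [0.5992, 0.2994, 0.2112]
tool_rot: [180.0, 0.0, 86.7]
force: [0.5, 0.2, 0.6]
grip_width: 0.008
grasp_force: 0.0
```

Run:
```python
from h import *
for i in range(2): c=cam("top"); s=get_obs(); print(np.round(s["tool_pos"],4),s["tool_rot"],s["grip_width"],s["force"])
d=cam("scene")
o=[]
for c in(c,d):
    u=proj(c,(.585,.152,.05)); x,y=int(u[0]),int(u[1])
    o.append(cv2.resize(c["frame"][y-80:y+80,max(0,x-100):x+100,::-1],(500,400),interpolation=2)[:, 100:])
cv2.imwrite("pics/p2.png",np.hstack(o))
for n in("top","scene"):
    for r in silhouettes(n,"egg"): ys,xs=np.nonzero(r["pixels"]); print(n,r["p"],np.round(r["extent"]),xs.mean(),ys.mean())
print(proj(cam("top"),(.585,.052,.042)),proj(cam("scene"),(.585,.052,.042)))
```

```text
[0.5991 0.2997 0.2112] [1.79956407e+02 2.24006948e-02 8.67598176e+01] 0.004684697869919482 [0.19088504 0.15615943 0.43877663]
[0.599  0.3002 0.2111] [1.79965463e+02 7.19123905e-03 8.67931031e+01] 0.003163970823788691 [0.34535924 0.37665279 0.57024738]
top 0.87 [378. 221. 397. 239.] 387.78339350180505 229.33212996389892
top 0.76 [202. 212. 224. 231.] 210.5015479876161 220.13003095975233
top 0.55 [470. 282. 490. 306.] 480.3151515151515 292.8878787878788
scene 0.84 [381. 256. 404. 281.] 391.01312910284463 268.62800875273524
scene 0.75 [414. 368. 442. 395.] 426.88429752066116 380.9900826446281
scene 0.59 [171.  92. 311. 203.] 244.97282280468656 148.7480372025607
scene 0.54 [254. 156. 275. 174.] 262.4738562091503 164.85294117647058
[210.73590431 219.31358696] [262.73223107 164.43480622]
```

View pics/p2.png

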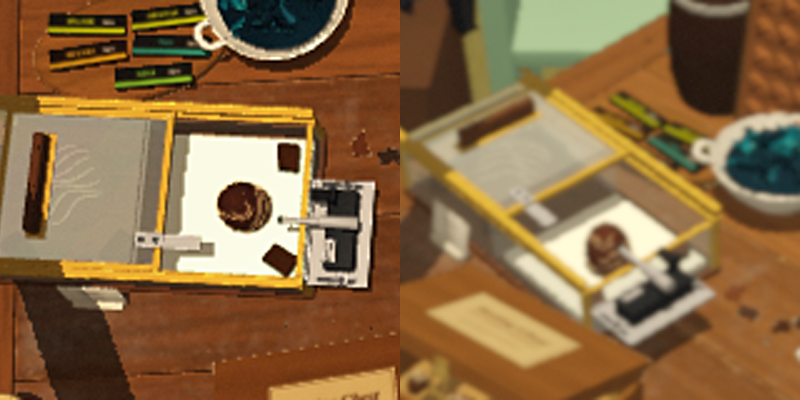

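The egg stands upright in the well. Its centroids are (210.5, 220.1) in top and (262.5, 164.9) in scene, within 1 px of prediction. Next I'll go behind the grip bar with closed fingers.

Emit:
play_rows(steps=[[[-0.02,-0.003,0.02,0,0,0,0],[0,0,0.03,0,0,0,0],[0,0,0.03,0,0,0,0],[0,0,0.015,0,0,0,0],[0,0,0.01,0,0,0,0],[0,0,0,0,0,0,0],[0,0,0,0,0,0,0],[0,0,0,0,0,0,0]]])

```text
time_s: 16.2
tool_pos: [0.5953, 0.2831, 0.1072]
tool_rot: [179.9, -0.1, 87.0]
force: [0.6, -0.8, 0.5]
grip_width: 0.0006
grasp_force: 0.0
```

Emit:
play_rows(steps=[[[0,0,0.003,0,0,0,0],[0,0,0.001,0,0,0,0],[-0.002,0,0,0,0,0,0],[-0.002,0,0,0,0,0,0],[-0.002,0,0,0,0,0,0],[-0.002,0,0,0,0,0,0],[-0.002,0,0,0,0,0,0],[-0.002,0,0,0,0,0,0]]])

```text
time_s: 17.0
tool_pos: [0.5937, 0.2707, 0.1016]
tool_rot: [180.0, -0.0, 87.0]
force: [-0.1, 1.3, -0.3]
grip_width: 0.0004
grasp_force: 0.7
```

Emit:
play_rows(steps=[[[-0.003,0,0,0,0,0,0],[-0.004,0,0,0,0,0,0],[-0.004,0,0,0,0,0,0],[-0.004,0,0,0,0,0,0],[-0.004,0,0,0,0,0,0],[-0.004,0,0,0,0,0,0],[-0.004,0,0,0,0,0,0],[-0.004,0,0,0,0,0,0],[-0.004,0,0,0,0,0,0],[-0.004,0,0,0,0,0,0],[-0.003,0,0,0,0,0,0],[-0.002,0,0,0,0,0,0]]])

```text
time_s: 18.2
tool_pos: [0.5914, 0.2261, 0.1016]
tool_rot: [180.0, 0.0, 86.9]
force: [1.1, 1.4, 0.3]
grip_width: 0.0004
grasp_force: 0.7
```

Run:
```python
from h import *
F=[]
for i in range(4): c=cam("top"); s=get_obs(); F.append(s["force"])
print(np.round(s["tool_pos"],4),np.round(F,1).tolist())
d=cam("scene")
o=[]
for c in(c,d):
    u=proj(c,(.585,.152,.05)); x,y=int(u[0]),int(u[1])
    o.append(cv2.resize(c["frame"][y-80:y+80,max(0,x-100):x+100,::-1],(500,400),interpolation=2)[:, 100:])
cv2.imwrite("pics/p3.png",np.hstack(o))
```

```text
[0.5911 0.2261 0.1014] [[1.3, 0.4, -0.1], [-0.5, -0.6, 0.0], [-0.1, 0.7, 0.0], [-0.3, 0.4, 0.0]]
```

View pics/p3.png

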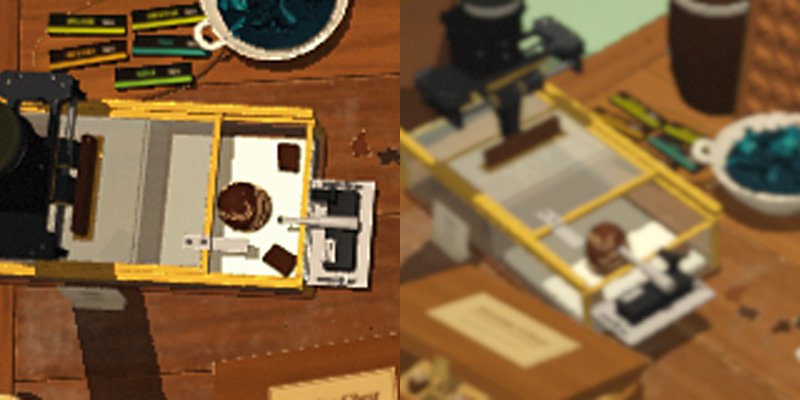

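The guard follows the finger (its leading frame bar has moved to about (215, 190) in the crop) and the egg is untouched. Opening is about 0.105.

Emit:
play_rows(steps=[[[-0.003,0,0,0,0,0,0],[-0.004,0,0,0,0,0,0],[-0.004,0,0,0,0,0,0],[-0.004,0,0,0,0,0,0],[-0.004,0,0,0,0,0,0],[-0.004,0,0,0,0,0,0],[-0.004,0,0,0,0,0,0],[-0.004,0,0,0,0,0,0],[-0.004,0,0,0,0,0,0],[-0.004,0,0,0,0,0,0],[-0.003,0,0,0,0,0,0],[-0.003,0,0,0,0,0,0]]])

```text
time_s: 19.65
tool_pos: [0.5889, 0.1814, 0.1016]
tool_rot: [-180.0, -0.0, 87.0]
force: [-0.3, 1.7, -1.3]
grip_width: 0.0002
grasp_force: 0.7
```

Emit:
play_rows(steps=[[[-0.002,0,0,0,0,0,0],[-0.002,0,0,0,0,0,0],[-0.002,0,0,0,0,0,0],[-0.001,0,0,0,0,0,0],[-0.001,0,0,0,0,0,0],[-0.001,0,0,0,0,0,0]]])

```text
time_s: 20.25
tool_pos: [0.5885, 0.1728, 0.1017]
tool_rot: [180.0, -0.0, 87.0]
force: [-0.1, 1.7, -0.8]
grip_width: 0.0004
grasp_force: 0.6
```

Emit:
play_rows(steps=[[[-0.001,0,0,0,0,0,0],[-0.001,0,0,0,0,0,0],[-0.001,0,0,0,0,0,0],[-0.001,0,0,0,0,0,0],[-0.001,0,0,0,0,0,0],[-0.001,0,0,0,0,0,0]]])

```text
time_s: 20.85
tool_pos: [0.5882, 0.1667, 0.1016]
tool_rot: [180.0, -0.0, 87.0]
force: [-0.9, 1.7, -0.7]
grip_width: 0.0001
grasp_force: 0.6
```

Emit:
play_rows(steps=[[[-0.001,0,0,0,0,0,0],[-0.001,0,0,0,0,0,0],[-0.001,0,0,0,0,0,0],[-0.001,0,0,0,0,0,0],[-0.001,0,0,0,0,0,0],[-0.001,0,0,0,0,0,0]]])

```text
time_s: 21.45
tool_pos: [0.5878, 0.1607, 0.1016]
tool_rot: [180.0, -0.0, 87.0]
force: [-0.0, 1.8, -0.5]
grip_width: 0.0007
grasp_force: 0.6
```

Emit:
play_rows(steps=[[[-0.001,0,0,0,0,0,0],[-0.001,0,0,0,0,0,0],[-0.001,0,0,0,0,0,0],[-0.001,0,0,0,0,0,0],[-0.001,0,0,0,0,0,0]]])

```text
time_s: 21.95
tool_pos: [0.5876, 0.1557, 0.1016]
tool_rot: [180.0, -0.0, 87.0]
force: [-0.6, 0.9, 0.2]
grip_width: 0.0005
grasp_force: 0.6
```

Emit:
play_rows(steps=[[[-0.001,0,0,0,0,0,0],[-0.001,0,0,0,0,0,0],[-0.001,0,0,0,0,0,0],[-0.001,0,0,0,0,0,0],[-0.001,0,0,0,0,0,0]]])

```text
time_s: 22.45
tool_pos: [0.5874, 0.1515, 0.1016]
tool_rot: [180.0, -0.1, 87.0]
force: [0.1, 4.0, 0.2]
grip_width: 0.0
grasp_force: 1.7
```

Emit:
play_rows(steps=[[[-0.001,0,0,0,0,0,0],[-0.001,0,0,0,0,0,0],[-0.001,0,0,0,0,0,0],[-0.001,0,0,0,0,0,0]]])

```text
time_s: 22.85
tool_pos: [0.5871, 0.1468, 0.1016]
tool_rot: [180.0, -0.0, 87.0]
force: [0.8, 3.7, 0.2]
grip_width: 0.0005
grasp_force: 1.8
```

The plunger was met near y = 0.154, so I expect the roller from about 0.138 to 0.128 and latching near 0.122. Continuing in 1 mm steps, then finer.

Emit:
play_rows(steps=[[[-0.001,0,0,0,0,0,0],[-0.001,0,0,0,0,0,0],[-0.001,0,0,0,0,0,0],[-0.001,0,0,0,0,0,0],[-0.001,0,0,0,0,0,0],[-0.001,0,0,0,0,0,0]]])

```text
time_s: 23.45
tool_pos: [0.5868, 0.1408, 0.1016]
tool_rot: [180.0, -0.0, 87.0]
force: [1.2, 4.0, -0.2]
grip_width: 0.0007
grasp_force: 1.9
```

Emit:
play_rows(steps=[[[-0.001,0,0,0,0,0,0],[-0.001,0,0,0,0,0,0],[-0.001,0,0,0,0,0,0]]])

```text
time_s: 23.75
tool_pos: [0.5866, 0.1377, 0.1016]
tool_rot: [180.0, -0.0, 87.0]
force: [0.6, 3.8, -0.3]
grip_width: 0.0003
grasp_force: 1.9
```

Emit:
play_rows(steps=[[[-0.001,0,0,0,0,0,0],[-0.001,0,0,0,0,0,0]]])

```text
time_s: 23.95
tool_pos: [0.5865, 0.1358, 0.1016]
tool_rot: [180.0, -0.0, 87.0]
force: [0.8, 3.4, 0.1]
grip_width: 0.0006
grasp_force: 2.0
```

Emit:
play_rows(steps=[[[-0.0005,0,0,0,0,0,0],[-0.0005,0,0,0,0,0,0]]])

```text
time_s: 24.15
tool_pos: [0.5865, 0.135, 0.1016]
tool_rot: [180.0, -0.0, 87.0]
force: [0.4, 4.0, 0.1]
grip_width: 0.0007
grasp_force: 2.2
```

Emit:
play_rows(steps=[[[-0.0005,0,0,0,0,0,0],[-0.0005,0,0,0,0,0,0]]])

```text
time_s: 24.35
tool_pos: [0.5865, 0.1344, 0.1016]
tool_rot: [180.0, -0.0, 87.0]
force: [0.7, 5.4, 0.1]
grip_width: 0.0004
grasp_force: 2.7
```

Emit:
play_rows(steps=[[[-0.0005,0,0,0,0,0,0],[-0.0005,0,0,0,0,0,0],[-0.0005,0,0,0,0,0,0]]])

```text
time_s: 24.65
tool_pos: [0.5864, 0.1335, 0.1017]
tool_rot: [180.0, -0.1, 87.0]
force: [1.3, 6.1, -0.0]
grip_width: 0.0005
grasp_force: 3.1
```

Emit:
play_rows(steps=[[[-0.0005,0,0,0,0,0,0],[-0.0005,0,0,0,0,0,0],[-0.0005,0,0,0,0,0,0]]])

```text
time_s: 24.95
tool_pos: [0.5864, 0.1322, 0.1017]
tool_rot: [180.0, -0.1, 87.0]
force: [1.9, 6.4, -0.2]
grip_width: 0.0002
grasp_force: 3.3
```

Emit:
play_rows(steps=[[[-0.0005,0,0,0,0,0,0],[-0.0005,0,0,0,0,0,0],[-0.0005,0,0,0,0,0,0]]])

```text
time_s: 25.25
tool_pos: [0.5863, 0.131, 0.1017]
tool_rot: [180.0, -0.1, 87.0]
force: [2.5, 6.4, -0.1]
grip_width: 0.0008
grasp_force: 3.4
```

Emit:
play_rows(steps=[[[-0.0005,0,0,0,0,0,0],[-0.0005,0,0,0,0,0,0]]])

```text
time_s: 25.45
tool_pos: [0.5862, 0.1301, 0.1017]
tool_rot: [180.0, -0.1, 87.0]
force: [1.7, 6.2, -1.0]
grip_width: 0.0005
grasp_force: 3.5
```

Emit:
play_rows(steps=[[[-0.0005,0,0,0,0,0,0],[-0.0005,0,0,0,0,0,0]]])

```text
time_s: 25.65
tool_pos: [0.5862, 0.1292, 0.1017]
tool_rot: [180.0, -0.1, 87.0]
force: [0.9, 7.4, 0.4]
grip_width: 0.0004
grasp_force: 3.6
```

Emit:
play_rows(steps=[[[-0.0005,0,0,0,0,0,0],[-0.0005,0,0,0,0,0,0]]])

```text
time_s: 25.85
tool_pos: [0.5862, 0.1283, 0.1017]
tool_rot: [180.0, -0.1, 87.0]
force: [1.6, 7.2, -1.4]
grip_width: 0.0009
grasp_force: 3.8
```

Emit:
play_rows(steps=[[[-0.0005,0,0,0,0,0,0],[-0.0005,0,0,0,0,0,0]]])

```text
time_s: 26.05
tool_pos: [0.5861, 0.1276, 0.1017]
tool_rot: [180.0, -0.2, 87.0]
force: [1.2, 7.8, -0.7]
grip_width: 0.0003
grasp_force: 4.0
```

Emit:
play_rows(steps=[[[-0.0005,0,0,0,0,0,0]]])

```text
time_s: 26.15
tool_pos: [0.5861, 0.1273, 0.1017]
tool_rot: [180.0, -0.2, 87.1]
force: [1.6, 8.3, -1.7]
grip_width: 0.0004
grasp_force: 4.0
```

Emit:
play_rows(steps=[[[-0.0005,0,0,0,0,0,0]]])

```text
time_s: 26.25
tool_pos: [0.5861, 0.1266, 0.1017]
tool_rot: [180.0, -0.2, 87.1]
force: [1.3, 8.2, 0.2]
grip_width: 0.0006
grasp_force: 3.7
```

Emit:
play_rows(steps=[[[-0.0005,0,0,0,0,0,0]]])

```text
time_s: 26.35
tool_pos: [0.586, 0.1256, 0.1017]
tool_rot: [180.0, -0.1, 87.0]
force: [1.2, 5.9, -0.7]
grip_width: 0.0004
grasp_force: 2.7
```

Emit:
play_rows(steps=[[[-0.0005,0,0,0,0,0,0]]])

```text
time_s: 26.45
tool_pos: [0.5859, 0.1237, 0.1016]
tool_rot: [180.0, -0.0, 87.0]
force: [1.1, 3.4, -0.0]
grip_width: 0.0007
grasp_force: 1.1
```

Emit:
play_rows(steps=[[[-0.0005,0,0,0,0,0,0]]])

```text
time_s: 26.55
tool_pos: [0.5859, 0.1222, 0.1016]
tool_rot: [180.0, 0.0, 86.9]
force: [1.2, 4.0, 1.1]
grip_width: 0.0003
grasp_force: 1.9
```

Emit:
play_rows(steps=[[[-0.0005,0,0,0,0,0,0]]])

```text
time_s: 26.65
tool_pos: [0.5858, 0.122, 0.1016]
tool_rot: [180.0, -0.0, 86.9]
force: [1.7, 4.0, -0.7]
grip_width: 0.0004
grasp_force: 2.1
```

The push dropped from about 8 N to about 3.5 N near y = 0.124, which is the click. I'll ease on a little to confirm the buffer.

Emit:
play_rows(steps=[[[-0.0005,0,0,0,0,0,0]]])

```text
time_s: 26.75
tool_pos: [0.5858, 0.1219, 0.1016]
tool_rot: [180.0, -0.0, 87.0]
force: [1.3, 3.3, -0.4]
grip_width: 0.0006
grasp_force: 2.2
```

Emit:
play_rows(steps=[[[-0.0005,0,0,0,0,0,0]]])

```text
time_s: 26.85
tool_pos: [0.5858, 0.1215, 0.1016]
tool_rot: [180.0, -0.0, 87.0]
force: [0.9, 4.5, 0.3]
grip_width: 0.0005
grasp_force: 2.2
```

Emit:
play_rows(steps=[[[-0.0003,0,0,0,0,0,0],[0,0,0,0,0,0,0]]])

```text
time_s: 27.05
tool_pos: [0.5858, 0.121, 0.1016]
tool_rot: [180.0, -0.0, 87.0]
force: [1.2, 4.2, 0.5]
grip_width: 0.0008
grasp_force: 2.1
```

Emit:
play_rows(steps=[[[0.0007,0,0,0,0,0,0],[0.001,0,0,0,0,0,0],[0,0,0,0,0,0,0]]])

```text
time_s: 27.35
tool_pos: [0.5858, 0.122, 0.1016]
tool_rot: [-180.0, 0.0, 86.9]
force: [1.9, 0.5, 1.2]
grip_width: 0.0007
grasp_force: 0.9
```

Emit:
play_rows(steps=[[[0.001,0,0,0,0,0,0],[0.001,0,0,0,0,0,0],[0,0,0,0,0,0,0]]])

```text
time_s: 27.65
tool_pos: [0.5854, 0.124, 0.1012]
tool_rot: [-179.9, 0.1, 86.9]
force: [0.3, 0.1, 0.0]
grip_width: 0.0005
grasp_force: 0.0
```

Contact vanished on backing off, so the guard is holding itself. Retreating.

Emit:
play_rows(steps=[[[0.005,0,0,0,0,0,0],[0.007,0,0,0,0,0,0],[0.003,0,-0.005,0,0,0,0],[0,0,-0.02,0,0,0,0],[0,0,-0.04,0,0,0,0],[0,0,-0.04,0,0,0,0],[0.04,0,0,0,0,0,0],[0.045,0,0,0,0,0,0],[0.045,0,0,0,0,0,0],[0.045,0,0,0,0,0,0],[0.03,0,0,0,0,0,0],[0,0,0,0,0,0,0]]])

```text
time_s: 28.85
tool_pos: [0.595, 0.3522, 0.2057]
tool_rot: [-179.9, -0.2, 87.5]
force: [-0.4, 0.2, 0.3]
grip_width: 0.0005
grasp_force: 0.0
```

Run:
```python
from h import *
c=cam("top");d=cam("scene"); print(np.round(get_obs()["tool_pos"],3))
o=[]
for c in(c,d):
    u=proj(c,(.585,.152,.05)); x,y=int(u[0]),int(u[1])
    o.append(cv2.resize(c["frame"][y-80:y+80,max(0,x-100):x+100,::-1],(500,400),interpolation=2)[:, 100:])
cv2.imwrite("pics/p4.png",np.hstack(o))
```

```text
[0.597 0.345 0.206]
```

View pics/p4.png

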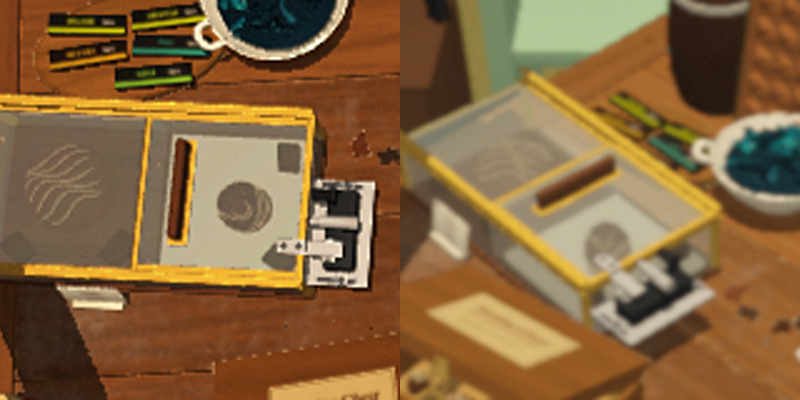

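The guard is shut with its tongue in the catch at about (325, 250). The egg stands upright under the pane at (245, 205), and the arm is clear.

```bash
python3 -c "
from cell import *
print(sign_off())"
```

```text
the job is handed in; nothing more can be done
None
```

The egg stands upright on the floor of the well, and the guard is latched shut: it clicked and stayed put when I backed off. I handed the job in at about 29 s; no verdict came back.

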